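# Let the surcharge weight down onto the soil sample

## Robot

A 6-joint arm with a two-finger parallel gripper is mounted at the origin on the work surface. World frame = base frame: x ahead of the robot, y to its left, z up, the work surface at z = 0. Lengths are in m, angles in rad, forces in N, time in s.
With the tool pointing down it reaches from about 0.3 to 0.875 m from the base axis. Payload 6.4 kg.
Tool frame: the origin (TCP) lies at the very end of the fingers, on their centre line; the grasp point (between the pads) lies 19 mm behind it; z points along the fingers, y is the line along which they close (so a half turn about z gives the same grasp; the last joint's range is limited). The gripper opens to 85 mm and grips with 20 to 120 N. Pads are 22 mm wide; open, the fingers measure 114 mm over their backs; the gripper's body (76 mm by 85 mm) begins 54 mm behind the grasp point. The pads swing forward as they close: fully open they stand 13 mm farther back than shut.
Start: joints at [0.988, 0.181, 1.607, -0, 1.354, -0.206], TCP at [0.212, 0.535, 0.231] pointing down, gripper open.
Joint ranges: [-2.99, 2.99], [-0.89, 2.07], [0.3, 2.58], [-1.14, 4.28], [0, 2.63], [-3.12, 3.12]. Speed limits (rad/s): [2.57, 2.57, 3.01, 3.14, 3.14, 3.14].

## Interface

Orientations are given as a unit quaternion [w, x, y, z].
In Python, from bench import telemetry, camera, ctrl, spotter gives the robot as it stands.
- The arm moves only by the tool send_rows, never from a script. Its argument "series" is a list of rows, each a list of 3 entries, a list of its own where there are three numbers: the turn, a rotation vector about the world's x, y, z in degrees, then the shift along the world's x, y, z in mm, then the closure, from -1 (fully open) to 1 (shut), so that 0 is half open. In form: [[[rx, ry, rz], [dx, dy, dz], gripper], ...]. A call has 1 to 10 rows; each row is the pose to reach, as a shift and turn from the pose commanded when the call began; what a row does not reach only later rows make up. A row lasts 1/8 s, in which the tool goes at most 62.5 mm and 10.7 degrees, less where a joint would pass 70% of its speed; a pose out of reach is approached as far as the arm can. A call with a gripper value outside its range is refused whole. The fingers move at their own pace and stop on an object; the grip force is fixed at half the most. Time passes only in rows, so rows that repeat a pose let the fingers close. It gives the time, the measured TCP pose, the force, the opening and the grip force at its end, in the units of the state.
- telemetry.get_obs(): the state, without advancing time (a new reading comes with each control period).
- camera(name): name is "side" or "top" or "wrist"; returns a dict with "pixels" (480x640x3 uint8, red, green, blue), "camera_matrix" (3x3 intrinsics, pixels), "xyz" and "orientation" of the camera in the world. Camera axes: x right, y up, looking along -z (the intrinsics and any distortion apply to the point x, -y, -z); pixel columns grow to the right and rows downward; lengths in m; the calibration is good to about 2 mm. A picture is of the moment at which its call begins. There is no depth.
- ctrl.hand_in(): hands the job in; it is judged then, once.
Trained networks look in the newest picture that a camera, given by its name, has taken for a name from the list of things; names that differ only in an ending like _2 or _b are one class to them, and where a whole thing is asked for, a point or a joint stands for the part that bears it (a point fixed in the world has none). Each returns a list of dicts, best first, with "conf" (0 to 1); they miss things now and then, are a little off and sometimes report something else, mostly with a low value. They report only what shows in the picture. A call takes as long as a camera call.
- spotter.boxes_of(thing, camera): "xyz" ([x, y, z] in m, in world coordinates, good to about 4 mm: the middle of the surface that is visible of it).
- spotter.landmark_of(thing, camera): "xyz" ([x, y, z] in m, in world coordinates, good to about 4 mm: a listed point, or the origin of a listed thing).
The state is a dict: "time_s": time; "q": joint angles; "dq": joint speeds; "joint_efforts": joint torques, N m; "eef_pos": TCP position; "eef_rot": TCP orientation; "wrist_force": force on the tool from outside, world axes, zero at the start; "torque": the same for the moment, N m; "opening": opening from 0.0 (shut) to 1.0 (fully open); "grasp_force": force on a finger pad.
Only numpy, scipy, OpenCV 4.12 (cv2) and the standard library are available. Lean on these libraries where they do the work, as an engineer would, in place of code of your own. Each camera call takes 0.05 s, during which the arm holds its last target. There are 200 camera calls.

## Task

The steel weight of the bench press hangs on its ratchet: press the yellow release lever right down, then wind the crank up a little so that the pawl springs clear. Then let the crank turn back slowly under the load until the weight rests with all its weight on the sample in the mould, without forcing it down, and let go, leaving the lever down and the other things on the bench where they are.

Things in the scene. Friction and masses are not known exactly. Their poses are not given: they have to be found in the camera images.
- press: Fixed press: blue base 220 (x) by 245 (y) by 20 mm high, grey column 50 mm square, 318 mm tall. Origin: on the bench under the column's centre; z up, y along the crank's shaft. At its -y side, going outwards: ratchet wheel, brass pawl and yellow release lever (y = -45 mm), red crank arm (y = -75), black handle (y = -85 to -185). At +y: the steel weight over a steel mould.
- crank_axis (a point): Fixed point of the press on the crank shaft's axis, 180 mm above the bench, in the plane of the handle's middle (press x = 0, y = -135 mm). Axes as the press. The shaft itself ends at y = -82 mm, nothing stands here.
- handle (a point): Middle of the crank handle: a black sleeve 20 mm in diameter, 100 mm long, lying along the press's y, that spins freely on its pin, so a gripper can keep its attitude while the handle goes round. It runs on a circle of 70 mm radius about crank_axis in the press's x-z plane. At the start it stands nearly over the axis (about 103 deg from the press's +x towards +z).
- crank (a joint): Crank angle, rad; about 0.05 at the start, hanging on the pawl. Positive = lowering: the handle goes over to the press's -x side, then down (handle angle = 100 deg + joint, from +x towards +z). Negative = winding up. Range -0.5 to 2.9; 20 mm of weight travel per rad. The load pulls it positive, 5 to 10 N at the handle; without pawl or hand it runs away: keep under 2 rad/s.
- lever (a joint): Release lever, rad; 0 = up (pawl engaged), 0.55 = fully down on its stop; stays where it is left (stiff, about 3 N at its pad). It pulls the pawl up through a spring only.
- lever_pad (a point): Middle of the top face of the lever's yellow pad (28 by 28 mm), about 119 mm to press -x of the shaft and 244 mm above the bench at the start. Pressing it down moves it about 30 mm, nearly straight down, to the stop.
- pawl (a joint): Pawl angle relative to the lever, rad; about 0 = the pawl stands as the lever has it; about -0.5 with the lever down = still caught under the loaded tooth. It springs to about 0 once the crank is wound up with the lever down, at a crank angle of about -0.05 to -0.1; winding to -0.3 is ample. So a shove of the handle while grasping it can already free it: close on it gently.
- pawl_tip (a point): Tip of the brass pawl, a rod 10 mm thick reaching from the lever's pin to the wheel's teeth.
- ram: Weight carriage: steel disc weight 90 mm wide on a rod with a round foot 89 mm wide, yellow bracket; 2 to 3 kg. Geared to the crank without play: cranking on after the foot has landed forces it down with 3.5 times the force at the handle; over 65 N on the sample spoils it. Origin: that of the press at the start; sinks with the crank.
- weight_foot (a point): Centre of the underside of the weight's foot, 98 mm above the bench at the start, 2 mm below the rim.
- mould_rim (a point): Centre of the mould's mouth, 100 mm above the bench; steel cylinder 112 mm outside, 100 mm inside, fixed. The sample's flat top lies at an unknown depth, 28 to 48 mm below the rim, hidden by the foot: the landing (crank about 1.3 to 2.3) must be felt. The sample yields 1 mm per 10 N, so the pull at the handle fades to nothing within about 0.1 to 0.15 rad.
- beaker: Bystander: glass beaker, 84 mm diameter, 110 mm tall; origin under its centre.
- bowl: Bystander: steel bowl, 150 mm diameter, 50 mm tall; origin under its centre.
- jar: Bystander: white jar with red cap, 64 mm diameter, 90 mm tall; origin under its centre.
- tin: Bystander: aluminium moisture tin, 56 mm diameter, 26 mm tall, standing on the press's base; origin under its centre.
- spare_weight: Bystander: brass weight, 38 mm diameter, 30 mm tall, standing on the press's base behind the column; origin under its centre.
- spatula: Bystander: spatula lying on the bench along its x, about 250 mm long.
- spacer_ring: Bystander: steel ring, 110 mm diameter, 30 mm tall; origin under its centre.

How it is judged:
By the outcome, as a careful person would: the job done as asked, in the order asked, and still so for the second after the job is handed in, with the robot touching nothing.
It also fails if it takes over 72 s, if anything falls off the work surface, if the arm or the gripper's body presses on something with over 40 N, if the wrist force passes 120 N, or if a joint passes its speed limit or range.

## Working session

There is one attempt and no reset: what is moved stays moved. The work goes in short steps, Python scripts to look and compute and a tool call to move; the robot and the scene stay as the last step left them, time stands still between calls to the robot, and variables do not carry over. Pictures are saved under pics/ and viewed, at most 10 in all, crops included, and the job is handed in when it is done.

Besides the shell and the picture viewer there is one more tool, called as name([rows], argument=value, ...), one row to a line, values as JSON. send_rows: Moves the arm, as the interface text tells. Its arguments: {"type":"object","properties":{"series":{"type":"array","items":{"type":"array"}}},"required":["series"]}

```bash
mkdir -p pics; python3 - <<'E'
from bench import telemetry,camera,ctrl,spotter
import cv2,numpy as np
o=telemetry.get_obs();print(o['time_s'],o['eef_pos'],o['eef_rot'],o['opening'])
ims=[]
for c in('side','top'):
    p=camera(c);ims.append(p['pixels'][:,:,::-1]);print(c,p['xyz'])
    for t in('press','handle','crank_axis','lever_pad','pawl_tip','mould_rim','weight_foot','beaker','bowl','jar','spacer_ring','spatula'):
        r=spotter.landmark_of(t,c)[:2];print(t,[(np.round(d['xyz'],3),round(d['conf'],2)) for d in r])
    cv2.imwrite(f'pics/{c}0.png',ims[-1])
print(telemetry.get_obs()['time_s'])
E
```

```text
0.0 [0.21124336 0.53421844 0.23037466] [-3.41603830e-04  1.87267481e-01  9.82308575e-01 -7.98549101e-04] 1.0026265727557007
side [-0.1664836  -0.96111034  1.25498978]
press [(array([ 0.589,  0.084, -0.003]), 0.7)]
handle [(array([ 0.563, -0.05 ,  0.247]), 0.75)]
crank_axis [(array([ 0.577, -0.046,  0.182]), 0.72)]
lever_pad [(array([0.464, 0.043, 0.246]), 0.59)]
pawl_tip [(array([0.572, 0.038, 0.213]), 0.37)]
mould_rim [(array([0.592, 0.188, 0.102]), 0.66)]
weight_foot [(array([0.589, 0.188, 0.096]), 0.73)]
beaker [(array([ 0.414, -0.339, -0.002]), 0.63)]
bowl [(array([ 0.71 , -0.294, -0.001]), 0.77), (array([0.668, 0.059, 0.024]), 0.61)]
jar [(array([ 0.605, -0.393,  0.003]), 0.67), (array([0.59, 0.19, 0.1 ]), 0.56)]
spacer_ring [(array([ 0.612,  0.468, -0.002]), 0.71)]
spatula [(array([ 0.454,  0.507, -0.   ]), 0.64)]
top [0.33595166 0.04378316 1.47080872]
press [(array([ 0.587,  0.084, -0.001]), 0.71)]
handle [(array([ 0.561, -0.048,  0.247]), 0.82)]
crank_axis [(array([0.666, 0.059, 0.022]), 0.37), (array([ 0.418, -0.34 ,  0.001]), 0.21)]
lever_pad [(array([0.464, 0.048, 0.248]), 0.8), (array([ 0.564, -0.051,  0.247]), 0.59)]
pawl_tip [(array([0.575, 0.038, 0.211]), 0.54)]
mould_rim [(array([0.591, 0.185, 0.098]), 0.68)]
weight_foot [(array([0.588, 0.19 , 0.098]), 0.67)]
beaker [(array([ 0.418, -0.342,  0.002]), 0.96)]
bowl [(array([ 0.708, -0.298,  0.002]), 0.68)]
jar [(array([ 0.604, -0.391,  0.001]), 0.65)]
spacer_ring [(array([0.618, 0.466, 0.005]), 0.83)]
spatula [(array([0.45 , 0.507, 0.002]), 0.7)]
1.3
```

View pics/side0.png

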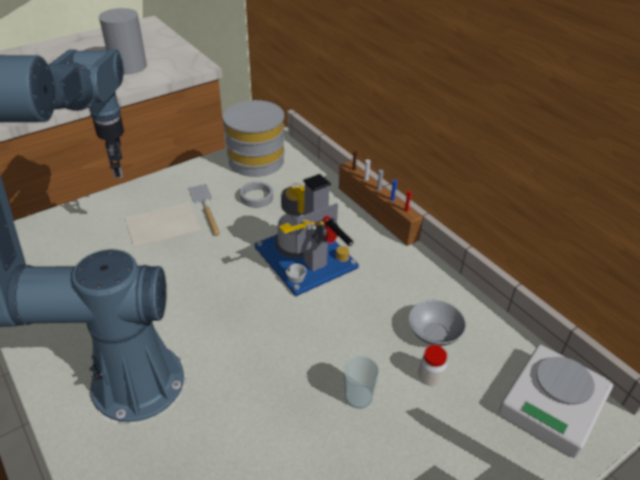

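View pics/top0.png

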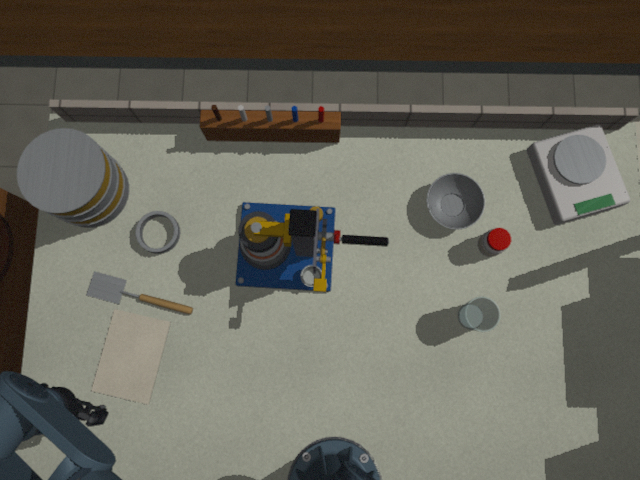

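Side and top views: the press stands at about (300,240) in both, turned by about -4° from the world axes. The handle sticks out towards -y at (365,240) in the top view, and the yellow pad is at (320,285). The space above is free. I'll go over the pad with the fingers shut.

send_rows([
  [[0, 0, -8], [20, -40, 50], 1],
  [[0, 0, -17], [55, -100, 90], 1],
  [[0, 0, -26], [85, -160, 90], 1],
  [[0, 0, -35], [115, -220, 90], 1],
  [[0, 0, -44], [145, -280, 90], 1],
  [[0, 0, -53], [177, -340, 90], 1],
  [[0, 0, -62], [208, -400, 90], 1],
  [[0, 0, -70], [240, -460, 80], 1],
  [[0, 0, -72], [253, -487, 50], 1],
  [[0, 0, -72], [253, -487, 40], 1],
])

```text
time_s: 2.55
eef_pos: [0.4654, 0.0447, 0.2706]
eef_rot: [0.0, 0.73, 0.683, -0.0]
wrist_force: [-0.3, -0.1, 0.2]
opening: -0.001
grasp_force: 0.0
```

```bash
python3 - <<'E'
from bench import telemetry,camera,ctrl,spotter
import cv2,numpy as np
o=telemetry.get_obs();print(o['time_s'],o['eef_pos'],o['eef_rot'],o['opening'],o['wrist_force'])
p=camera('wrist');cv2.imwrite('pics/w1.png',p['pixels'][:,:,::-1])
for c in('wrist','side'):
    if c=='side':camera(c)
    for t in('lever_pad','handle','press','pawl_tip'):
        print(c,t,[(np.round(d['xyz'],3),round(d['conf'],2)) for d in spotter.landmark_of(t,c)[:2]])
E
```

```text
2.55 [0.46544647 0.04474517 0.27062132] [ 2.78765861e-04  7.30267218e-01  6.83161553e-01 -6.93044289e-05] -0.000869746723325229 [-0.29300145 -0.07234579  0.18067124]
wrist lever_pad [(array([0.47 , 0.047, 0.241]), 0.8)]
wrist handle []
wrist press [(array([ 0.588,  0.08 , -0.001]), 0.74)]
wrist pawl_tip [(array([0.571, 0.038, 0.21 ]), 0.61)]
side lever_pad [(array([0.467, 0.043, 0.246]), 0.53), (array([ 0.606, -0.396,  0.002]), 0.28)]
side handle [(array([ 0.565, -0.048,  0.249]), 0.66), (array([ 0.713, -0.293, -0.002]), 0.18)]
side press [(array([ 0.587,  0.086, -0.004]), 0.93), (array([0.59 , 0.19 , 0.097]), 0.17)]
side pawl_tip [(array([0.574, 0.038, 0.212]), 0.6)]
```

View pics/w1.png

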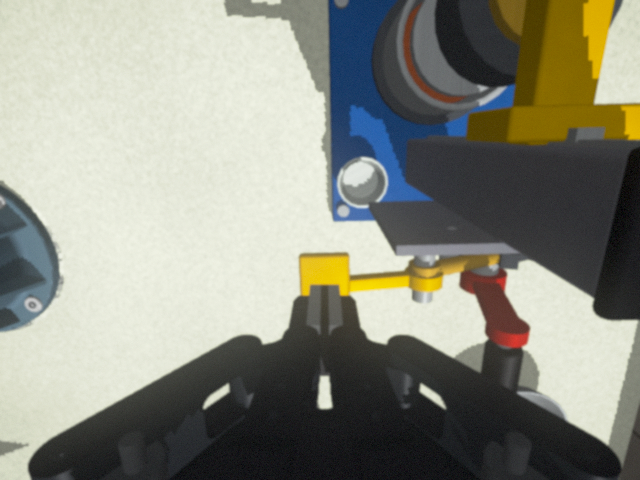

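The shut fingers (325,290) stand right over the yellow pad (325,275), and nothing is in the way. Pressing down.

send_rows([
  [[0, 0, 0], [1, 2, -15], 1],
  [[0, 0, 0], [1, 2, -22], 1],
  [[0, 0, 0], [1, 2, -28], 1],
  [[0, 0, 0], [1, 2, -34], 1],
  [[0, 0, 0], [1, 2, -40], 1],
  [[0, 0, 0], [1, 2, -46], 1],
  [[0, 0, 0], [1, 2, -51], 1],
  [[0, 0, 0], [1, 2, -53], 1],
  [[0, 0, 0], [1, 2, -53], 1],
])

```text
time_s: 4.18
eef_pos: [0.4657, 0.0496, 0.2182]
eef_rot: [0.0, 0.729, 0.685, 0.0]
wrist_force: [0.4, -1.0, 1.2]
opening: 0.001
grasp_force: 0.2
```

send_rows([
  [[0, 0, 0], [0, 0, -2], 1],
  [[0, 0, 0], [0, 0, -4], 1],
  [[0, 0, 0], [0, 0, -5], 1],
  [[0, 0, 0], [0, 0, -5], 1],
])

```text
time_s: 4.68
eef_pos: [0.4658, 0.0496, 0.2139]
eef_rot: [0.0, 0.729, 0.685, 0.0]
wrist_force: [-1.9, -0.8, 7.4]
opening: -0.002
grasp_force: 3.1
```

send_rows([
  [[0, 0, 0], [0, 0, -1], 1],
  [[0, 0, 0], [0, 0, -2], 1],
  [[0, 0, 0], [0, 0, -2], 1],
])

```text
time_s: 5.05
eef_pos: [0.4662, 0.0496, 0.2134]
eef_rot: [0.001, 0.729, 0.685, 0.001]
wrist_force: [-5.1, 1.5, 16.0]
opening: -0.001
grasp_force: 8.2
```

send_rows([
  [[0, 0, 0], [0, 0, 20], 1],
  [[0, 0, 0], [0, 0, 60], 1],
  [[0, 0, 0], [0, -20, 100], 0.5],
  [[0, 0, 0], [30, -60, 105], 0],
  [[0, 0, 0], [65, -100, 105], 0],
  [[0, 0, 0], [96, -108, 100], 0],
  [[0, 0, 0], [96, -108, 90], 0],
  [[0, 0, 0], [96, -108, 90], 0],
])

```text
time_s: 6.05
eef_pos: [0.5601, -0.0577, 0.2992]
eef_rot: [-0.002, 0.729, 0.685, -0.001]
wrist_force: [0.0, 0.6, -0.1]
opening: 0.5
grasp_force: 0.0
```

```bash
python3 - <<'E'
from bench import telemetry,camera,ctrl,spotter
import cv2,numpy as np
o=telemetry.get_obs();print(o['time_s'],o['eef_pos'],o['opening'],o['wrist_force'])
p=camera('wrist');cv2.imwrite('pics/w2.png',p['pixels'][:,:,::-1])
for c in('wrist','side','top'):
    if c!='wrist':camera(c)
    for t in('lever_pad','handle','pawl_tip','crank_axis'):
        print(c,t,[(np.round(d['xyz'],3),round(d['conf'],2)) for d in spotter.landmark_of(t,c)[:2]])
E
```

```text
6.05 [ 0.56011135 -0.05768946  0.29922663] 0.4999466319475867 [ 0.04429146  0.63059068 -0.09353702]
wrist lever_pad [(array([ 0.71 , -0.297, -0.001]), 0.62), (array([0.469, 0.047, 0.211]), 0.57)]
wrist handle [(array([ 0.564, -0.05 ,  0.248]), 0.86)]
wrist pawl_tip [(array([0.569, 0.038, 0.21 ]), 0.77)]
wrist crank_axis []
side lever_pad [(array([0.469, 0.042, 0.214]), 0.72)]
side handle [(array([ 0.566, -0.048,  0.25 ]), 0.7)]
side pawl_tip [(array([0.573, 0.039, 0.212]), 0.5), (array([ 0.615,  0.471, -0.001]), 0.3)]
side crank_axis [(array([ 0.575, -0.048,  0.183]), 0.89), (array([0.571, 0.036, 0.211]), 0.17)]
top lever_pad [(array([0.592, 0.185, 0.099]), 0.57), (array([0.465, 0.044, 0.214]), 0.55)]
top handle [(array([ 0.564, -0.049,  0.244]), 0.67), (array([ 0.604, -0.39 ,  0.001]), 0.33)]
top pawl_tip [(array([0.573, 0.041, 0.212]), 0.65)]
top crank_axis [(array([ 0.45 ,  0.506, -0.001]), 0.59), (array([ 0.707, -0.298,  0.001]), 0.4)]
```

View pics/w2.png

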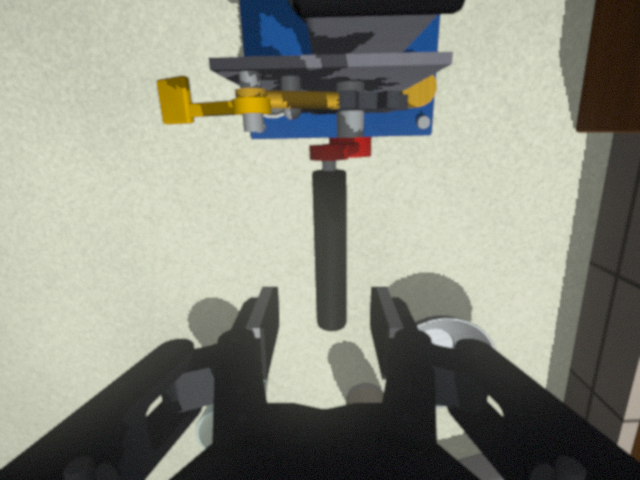

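Lever is down (pad at z≈0.213). In the wrist view the handle (331,250) runs between the open fingers, about 3 mm to +x of their centre. Correcting and descending.

send_rows([
  [[0, 0, 0], [3.5, 2, -20], 0],
  [[0, 0, 0], [3.5, 2, -45], 0],
  [[0, 0, 0], [3.5, 2, -62], 0],
  [[0, 0, 0], [3.5, 2, -70], 0],
  [[0, 0, 0], [3.5, 2, -70], 0.2],
  [[0, 0, 0], [3.5, 2, -70], 0.35],
  [[0, 0, 0], [3.5, 2, -70], 0.42],
  [[0, 0, 0], [3.5, 2, -70], 0.46],
])

```text
time_s: 7.8
eef_pos: [0.5652, -0.0564, 0.2318]
eef_rot: [0.0, 0.729, 0.685, 0.0]
wrist_force: [-0.8, -0.6, -0.3]
opening: 0.269
grasp_force: 0.0
```

send_rows([
  [[0, 0, 0], [0, 0, 0], 0.5],
  [[0, 0, 0], [0, 0, 0], 0.53],
  [[0, 0, 0], [0, 0, 0], 0.57],
  [[0, 0, 0], [0, 0, 0], 0.65],
  [[0, 0, 0], [0, 0, 0], 1],
  [[0, 0, 0], [0, 0, 0], 1],
  [[0, 0, 0], [0, 0, 0], 1],
])

```text
time_s: 8.68
eef_pos: [0.565, -0.0564, 0.2314]
eef_rot: [-0.0, 0.729, 0.685, -0.0]
wrist_force: [-4.4, -0.3, 3.3]
opening: 0.217
grasp_force: 58.6
```

send_rows([
  [[0, 0, 0], [3, -0.2, 0.5], 1],
  [[0, 0, 0], [6, -0.4, 0.9], 1],
  [[0, 0, 0], [9, -0.5, 1.2], 1],
  [[0, 0, 0], [12, -0.7, 1.4], 1],
  [[0, 0, 0], [15, -0.9, 1.4], 1],
  [[0, 0, 0], [18, -1.1, 1.3], 1],
  [[0, 0, 0], [18, -1.1, 1.3], 1],
  [[0, 0, 0], [18, -1.1, 1.3], 1],
])

```text
time_s: 9.68
eef_pos: [0.5831, -0.0571, 0.233]
eef_rot: [-0.0, 0.729, 0.685, 0.0]
wrist_force: [-5.5, 1.0, 5.2]
opening: 0.211
grasp_force: 59.2
```

```bash
python3 - <<'E'
from bench import telemetry,camera,ctrl,spotter
import cv2,numpy as np
o=telemetry.get_obs();print(o['time_s'],o['eef_pos'],o['opening'],o['wrist_force'])
p=camera('wrist');im=p['pixels'][:,:,::-1]
cv2.imwrite('pics/w3.png',cv2.resize(im[0:260,100:480],None,fx=2,fy=2))
for t in('lever_pad','handle','pawl_tip'):
        print(t,[(np.round(d['xyz'],3),round(d['conf'],2)) for d in spotter.landmark_of(t,'wrist')[:2]])
p=camera('side');print([(t,[(np.round(d['xyz'],3),round(d['conf'],2)) for d in spotter.landmark_of(t,'side')[:2]]) for t in ('lever_pad','pawl_tip','handle')])
E
```

```text
9.675 [ 0.5830519  -0.05713401  0.2330181 ] 0.21077179836085097 [-5.52842042  0.95192023  5.17949437]
lever_pad [(array([0.469, 0.049, 0.214]), 0.58)]
handle [(array([ 0.585, -0.05 ,  0.249]), 0.93)]
pawl_tip [(array([0.574, 0.038, 0.239]), 0.98)]
[('lever_pad', [(array([0.467, 0.046, 0.212]), 0.49)]), ('pawl_tip', [(array([0.575, 0.036, 0.24 ]), 0.61)]), ('handle', [(array([ 0.585, -0.049,  0.25 ]), 0.5), (array([ 0.586,  0.085, -0.001]), 0.35)])]
```

View pics/w3.png

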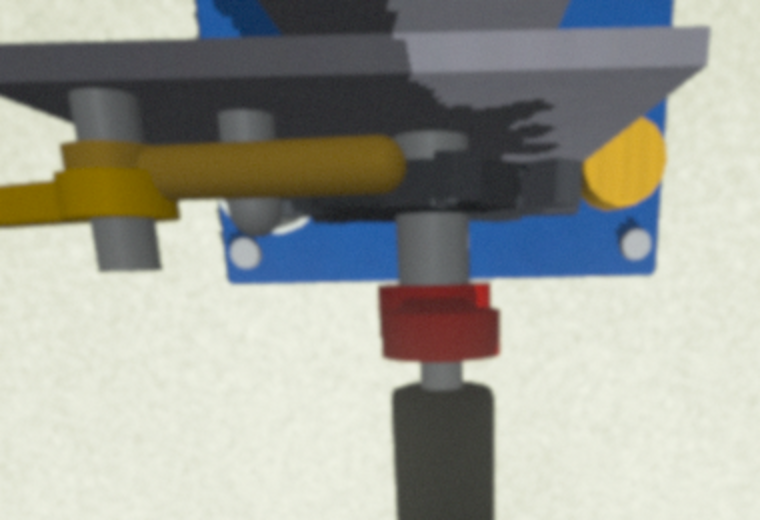

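The pawl is up and clear of the wheel (tip risen from z 0.211 to 0.240; brass rod ends at (400,165) in the crop, above the teeth), with the lever down. Next is lowering along the circle; I'll compute a table of offsets.

```bash
cat > arc.py <<'E'
import numpy as np,sys
# arc.py a0 a1 n : offsets (mm) along circle R=70 from angle a0 to a1 deg
a0,a1,n=float(sys.argv[1]),float(sys.argv[2]),int(sys.argv[3])
a=np.radians(np.linspace(a0,a1,n+1))
dx=70*(np.cos(a)-np.cos(a[0]));dz=70*(np.sin(a)-np.sin(a[0]))
for t,x,z in zip(np.degrees(a),dx,dz):print(round(t,1),[round(x*.998,1),round(-x*.061,1),round(z,1)])
E
python3 arc.py 86.6 118 10
```

```text
86.6 [np.float64(0.0), np.float64(-0.0), np.float64(0.0)]
89.7 [np.float64(-3.8), np.float64(0.2), np.float64(0.1)]
92.9 [np.float64(-7.7), np.float64(0.5), np.float64(0.0)]
96.0 [np.float64(-11.5), np.float64(0.7), np.float64(-0.3)]
99.2 [np.float64(-15.3), np.float64(0.9), np.float64(-0.8)]
102.3 [np.float64(-19.0), np.float64(1.2), np.float64(-1.5)]
105.4 [np.float64(-22.7), np.float64(1.4), np.float64(-2.4)]
108.6 [np.float64(-26.4), np.float64(1.6), np.float64(-3.5)]
111.7 [np.float64(-30.0), np.float64(1.8), np.float64(-4.8)]
114.9 [np.float64(-33.5), np.float64(2.0), np.float64(-6.4)]
118.0 [np.float64(-36.9), np.float64(2.3), np.float64(-8.1)]
```

send_rows([
  [[0, 0, 0], [-3.8, 0.2, 0.5], 1],
  [[0, 0, 0], [-7.7, 0.5, 0.5], 1],
  [[0, 0, 0], [-11.5, 0.7, 0.2], 1],
  [[0, 0, 0], [-15.3, 0.9, -0.3], 1],
  [[0, 0, 0], [-19, 1.2, -1], 1],
  [[0, 0, 0], [-22.7, 1.4, -1.9], 1],
  [[0, 0, 0], [-26.4, 1.6, -3], 1],
  [[0, 0, 0], [-30, 1.8, -4.3], 1],
  [[0, 0, 0], [-33.5, 2, -5.9], 1],
  [[0, 0, 0], [-36.9, 2.3, -7.6], 1],
])

```text
time_s: 11.32
eef_pos: [0.5448, -0.0554, 0.2236]
eef_rot: [-0.001, 0.729, 0.685, -0.001]
wrist_force: [-6.3, -2.0, -2.4]
opening: 0.211
grasp_force: 58.6
```

```bash
python3 arc.py 118 152 10;python3 arc.py 152 186 10
```

```text
118.0 [np.float64(0.0), np.float64(-0.0), np.float64(0.0)]
121.4 [np.float64(-3.6), np.float64(0.2), np.float64(-2.1)]
124.8 [np.float64(-7.1), np.float64(0.4), np.float64(-4.3)]
128.2 [np.float64(-10.4), np.float64(0.6), np.float64(-6.8)]
131.6 [np.float64(-13.6), np.float64(0.8), np.float64(-9.5)]
135.0 [np.float64(-16.6), np.float64(1.0), np.float64(-12.3)]
138.4 [np.float64(-19.4), np.float64(1.2), np.float64(-15.3)]
141.8 [np.float64(-22.1), np.float64(1.4), np.float64(-18.5)]
145.2 [np.float64(-24.6), np.float64(1.5), np.float64(-21.9)]
148.6 [np.float64(-26.8), np.float64(1.6), np.float64(-25.3)]
152.0 [np.float64(-28.9), np.float64(1.8), np.float64(-28.9)]
152.0 [np.float64(0.0), np.float64(-0.0), np.float64(0.0)]
155.4 [np.float64(-1.8), np.float64(0.1), np.float64(-3.7)]
158.8 [np.float64(-3.4), np.float64(0.2), np.float64(-7.5)]
162.2 [np.float64(-4.8), np.float64(0.3), np.float64(-11.5)]
165.6 [np.float64(-6.0), np.float64(0.4), np.float64(-15.5)]
169.0 [np.float64(-6.9), np.float64(0.4), np.float64(-19.5)]
172.4 [np.float64(-7.6), np.float64(0.5), np.float64(-23.6)]
175.8 [np.float64(-8.0), np.float64(0.5), np.float64(-27.7)]
179.2 [np.float64(-8.2), np.float64(0.5), np.float64(-31.9)]
182.6 [np.float64(-8.1), np.float64(0.5), np.float64(-36.0)]
186.0 [np.float64(-7.8), np.float64(0.5), np.float64(-40.2)]
```

send_rows([
  [[0, 0, 0], [-3.6, 0.2, -2.1], 1],
  [[0, 0, 0], [-7.1, 0.4, -4.3], 1],
  [[0, 0, 0], [-10.4, 0.6, -6.8], 1],
  [[0, 0, 0], [-13.6, 0.8, -9.5], 1],
  [[0, 0, 0], [-16.6, 1, -12.3], 1],
  [[0, 0, 0], [-19.4, 1.2, -15.3], 1],
  [[0, 0, 0], [-22.1, 1.4, -18.5], 1],
  [[0, 0, 0], [-24.6, 1.5, -21.9], 1],
  [[0, 0, 0], [-26.8, 1.6, -25.3], 1],
  [[0, 0, 0], [-28.9, 1.8, -28.9], 1],
])

```text
time_s: 12.58
eef_pos: [0.518, -0.0542, 0.1956]
eef_rot: [0.001, 0.729, 0.684, 0.0]
wrist_force: [1.8, -5.4, -8.0]
opening: 0.211
grasp_force: 58.7
```

send_rows([
  [[0, 0, 0], [-1.3, -0.3, -3.9], 1],
  [[0, 0, 0], [-2.5, -0.7, -7.9], 1],
  [[0, 0, 0], [-3.8, -1, -12], 1],
  [[0, 0, 0], [-5, -1.2, -16], 1],
  [[0, 0, 0], [-5.8, -1.2, -20], 1],
])

```text
time_s: 13.2
eef_pos: [0.5115, -0.0541, 0.1758]
eef_rot: [-0.0, 0.729, 0.685, 0.0]
wrist_force: [0.5, -0.4, -6.5]
opening: 0.212
grasp_force: 58.8
```

```bash
python3 arc.py 169 209 20; python3 arc.py 189 229 20
```

```text
169.0 [np.float64(0.0), np.float64(-0.0), np.float64(0.0)]
171.0 [np.float64(-0.4), np.float64(0.0), np.float64(-2.4)]
173.0 [np.float64(-0.8), np.float64(0.0), np.float64(-4.8)]
175.0 [np.float64(-1.0), np.float64(0.1), np.float64(-7.3)]
177.0 [np.float64(-1.2), np.float64(0.1), np.float64(-9.7)]
179.0 [np.float64(-1.3), np.float64(0.1), np.float64(-12.1)]
181.0 [np.float64(-1.3), np.float64(0.1), np.float64(-14.6)]
183.0 [np.float64(-1.2), np.float64(0.1), np.float64(-17.0)]
185.0 [np.float64(-1.0), np.float64(0.1), np.float64(-19.5)]
187.0 [np.float64(-0.8), np.float64(0.0), np.float64(-21.9)]
189.0 [np.float64(-0.4), np.float64(0.0), np.float64(-24.3)]
191.0 [np.float64(0.0), np.float64(-0.0), np.float64(-26.7)]
193.0 [np.float64(0.5), np.float64(-0.0), np.float64(-29.1)]
195.0 [np.float64(1.1), np.float64(-0.1), np.float64(-31.5)]
197.0 [np.float64(1.8), np.float64(-0.1), np.float64(-33.8)]
199.0 [np.float64(2.5), np.float64(-0.2), np.float64(-36.1)]
201.0 [np.float64(3.4), np.float64(-0.2), np.float64(-38.4)]
203.0 [np.float64(4.3), np.float64(-0.3), np.float64(-40.7)]
205.0 [n
[... 758 characters left out ...]
, np.float64(-20.8)]
209.0 [np.float64(7.9), np.float64(-0.5), np.float64(-23.0)]
211.0 [np.float64(9.1), np.float64(-0.6), np.float64(-25.1)]
213.0 [np.float64(10.4), np.float64(-0.6), np.float64(-27.2)]
215.0 [np.float64(11.8), np.float64(-0.7), np.float64(-29.2)]
217.0 [np.float64(13.2), np.float64(-0.8), np.float64(-31.2)]
219.0 [np.float64(14.7), np.float64(-0.9), np.float64(-33.1)]
221.0 [np.float64(16.3), np.float64(-1.0), np.float64(-35.0)]
223.0 [np.float64(17.9), np.float64(-1.1), np.float64(-36.8)]
225.0 [np.float64(19.6), np.float64(-1.2), np.float64(-38.5)]
227.0 [np.float64(21.4), np.float64(-1.3), np.float64(-40.2)]
229.0 [np.float64(23.2), np.float64(-1.4), np.float64(-41.9)]
```

send_rows([
  [[0, 0, 0], [-0.4, 0, -2.4], 1],
  [[0, 0, 0], [-0.8, 0, -4.8], 1],
  [[0, 0, 0], [-1, 0, -7.3], 1],
  [[0, 0, 0], [-1, 0, -7.3], 1],
])

```text
time_s: 13.7
eef_pos: [0.5105, -0.0541, 0.1686]
eef_rot: [-0.0, 0.729, 0.685, 0.0]
wrist_force: [1.0, 3.2, -7.9]
opening: 0.213
grasp_force: 58.8
```

send_rows([
  [[0, 0, 0], [-0.2, 0, -2.4], 1],
  [[0, 0, 0], [-0.3, 0, -4.8], 1],
  [[0, 0, 0], [-0.3, 0, -7.3], 1],
  [[0, 0, 0], [-0.3, 0, -7.3], 1],
])

```text
time_s: 14.2
eef_pos: [0.5104, -0.0541, 0.1613]
eef_rot: [-0.0, 0.729, 0.685, 0.0]
wrist_force: [3.1, 4.8, -7.8]
opening: 0.213
grasp_force: 58.8
```

send_rows([
  [[0, 0, 0], [0.4, 0.3, -2.4], 1],
  [[0, 0, 0], [0.8, 0.6, -4.8], 1],
  [[0, 0, 0], [1.1, 0.8, -7.3], 1],
  [[0, 0, 0], [1.1, 0.8, -7.3], 1],
])

```text
time_s: 14.7
eef_pos: [0.5111, -0.0541, 0.1539]
eef_rot: [-0.0, 0.729, 0.685, -0.0]
wrist_force: [-0.7, -0.6, -7.2]
opening: 0.211
grasp_force: 58.8
```

send_rows([
  [[0, 0, 0], [0.4, 0.1, -2.4], 1],
  [[0, 0, 0], [0.8, 0.2, -4.8], 1],
  [[0, 0, 0], [1.3, 0.2, -7.2], 1],
  [[0, 0, 0], [1.3, 0.2, -7.2], 1],
])

```text
time_s: 15.2
eef_pos: [0.5125, -0.054, 0.1467]
eef_rot: [0.0, 0.729, 0.685, -0.0]
wrist_force: [-0.8, -5.0, -8.1]
opening: 0.211
grasp_force: 58.8
```

send_rows([
  [[0, 0, 0], [0.6, -0.4, -2.4], 1],
  [[0, 0, 0], [1.3, -0.6, -4.7], 1],
  [[0, 0, 0], [2, -0.7, -7], 1],
  [[0, 0, 0], [2, -0.7, -7], 1],
])

```text
time_s: 15.7
eef_pos: [0.5146, -0.0542, 0.1397]
eef_rot: [-0.0, 0.729, 0.685, 0.0]
wrist_force: [-0.4, -3.0, -8.3]
opening: 0.212
grasp_force: 58.8
```

send_rows([
  [[0, 0, 0], [0.9, 0, -2.3], 1],
  [[0, 0, 0], [1.8, 0, -4.6], 1],
  [[0, 0, 0], [2.8, 0, -6.8], 1],
  [[0, 0, 0], [2.8, 0, -6.8], 1],
])

```text
time_s: 16.2
eef_pos: [0.5175, -0.0543, 0.133]
eef_rot: [0.0, 0.729, 0.685, 0.0]
wrist_force: [-1.8, -4.5, -7.9]
opening: 0.211
grasp_force: 58.8
```

send_rows([
  [[0, 0, 0], [0.8, -0.3, -2.4], 1],
  [[0, 0, 0], [1.7, -0.5, -4.7], 1],
  [[0, 0, 0], [2.8, -0.7, -6.8], 1],
  [[0, 0, 0], [2.8, -0.7, -6.8], 1],
])

```text
time_s: 16.7
eef_pos: [0.5209, -0.0545, 0.1266]
eef_rot: [0.0, 0.729, 0.685, 0.001]
wrist_force: [2.1, 1.6, -5.6]
opening: 0.217
grasp_force: 59.0
```

send_rows([
  [[0, 0, 0], [1.3, 0, -2.1], 1],
  [[0, 0, 0], [2.7, 0, -4.1], 1],
  [[0, 0, 0], [2.7, 0, -4.1], 1],
])

```text
time_s: 17.08
eef_pos: [0.5236, -0.0546, 0.1224]
eef_rot: [0.0, 0.729, 0.685, 0.001]
wrist_force: [4.8, 3.6, -5.7]
opening: 0.211
grasp_force: 59.1
```

send_rows([
  [[0, 0, 0], [1.4, 0.3, -2], 1],
  [[0, 0, 0], [2.9, 0.5, -3.9], 1],
  [[0, 0, 0], [2.9, 0.5, -3.9], 1],
])

```text
time_s: 17.45
eef_pos: [0.5266, -0.0547, 0.1186]
eef_rot: [0.001, 0.729, 0.685, 0.0]
wrist_force: [5.6, 1.9, -4.3]
opening: 0.211
grasp_force: 59.1
```

send_rows([
  [[0, 0, 0], [1.6, 0, -1.9], 1],
  [[0, 0, 0], [3.2, 0, -3.7], 1],
  [[0, 0, 0], [3.2, 0, -3.7], 1],
])

```text
time_s: 17.82
eef_pos: [0.5299, -0.0548, 0.1149]
eef_rot: [0.001, 0.729, 0.685, 0.0]
wrist_force: [6.5, -0.2, -4.7]
opening: 0.209
grasp_force: 59.1
```

send_rows([
  [[0, 0, 0], [1.8, 0, -1.7], 1],
  [[0, 0, 0], [3.6, 0, -3.3], 1],
  [[0, 0, 0], [3.6, 0, -3.3], 1],
])

```text
time_s: 18.2
eef_pos: [0.5331, -0.0549, 0.1116]
eef_rot: [0.001, 0.729, 0.685, 0.0]
wrist_force: [4.3, -1.5, -2.2]
opening: 0.214
grasp_force: 59.3
```

send_rows([
  [[0, 0, 0], [1.8, 0, -1.7], 1],
  [[0, 0, 0], [3.7, 0, -3.3], 1],
  [[0, 0, 0], [3.7, 0, -3.3], 1],
])

```text
time_s: 18.58
eef_pos: [0.5367, -0.055, 0.1084]
eef_rot: [0.001, 0.729, 0.685, -0.0]
wrist_force: [2.6, -4.6, 2.0]
opening: 0.206
grasp_force: 59.7
```

The pull fades as the weight lands, 7.9 → 4.6 → 0.8 N. One last small step, then check.

send_rows([
  [[0, 0, 0], [0.5, -0.4, -0.1], 1],
  [[0, 0, 0], [0.9, -0.7, -0.2], 1],
  [[0, 0, 0], [0.9, -0.7, -0.2], 1],
  [[0, 0, 0], [0.9, -0.7, -0.2], 1],
])

```text
time_s: 19.08
eef_pos: [0.5372, -0.055, 0.108]
eef_rot: [0.0, 0.729, 0.685, 0.0]
wrist_force: [1.6, -2.3, 3.3]
opening: 0.21
grasp_force: 59.7
```

send_rows([
  [[0, 0, 0], [0, 0, 0], 0.5],
  [[0, 0, 0], [0, 0, 0], 0.2],
  [[0, 0, 0], [0, 0, 0], 0],
  [[0, 0, 0], [0, 0, 0], 0],
  [[0, 0, 0], [0, 0, 10], 0],
  [[0, 0, 0], [0, 0, 40], 0],
  [[0, 0, 0], [0, 0, 90], 0],
  [[0, 0, 0], [0, -30, 140], 0],
  [[0, 0, 0], [-20, -80, 180], 0],
  [[0, 0, 0], [-20, -80, 180], 0],
])

```text
time_s: 20.32
eef_pos: [0.518, -0.1382, 0.2924]
eef_rot: [0.004, 0.73, 0.683, 0.001]
wrist_force: [0.9, 0.8, 0.2]
opening: 0.499
grasp_force: 0.0
```

```bash
python3 - <<'E'
from bench import telemetry,camera,ctrl,spotter
import cv2,numpy as np
o=telemetry.get_obs();print(o['time_s'],o['eef_pos'],o['opening'],o['wrist_force'])
for c in('side','top'):
    p=camera(c);cv2.imwrite(f'pics/{c}9.png',p['pixels'][:,:,::-1])
    for t in('lever_pad','handle','pawl_tip','weight_foot','beaker','bowl','tin','spare_weight'):
        print(c,t,[(np.round(d['xyz'],3),round(d['conf'],2)) for d in spotter.landmark_of(t,c)[:1]])
E
```

```text
20.325 [ 0.51803957 -0.13817669  0.29241059] 0.49855843831302876 [0.92709265 0.76911566 0.2385888 ]
side lever_pad [(array([0.468, 0.045, 0.212]), 0.63)]
side handle [(array([ 0.539, -0.052,  0.124]), 0.49)]
side pawl_tip [(array([0.577, 0.04 , 0.236]), 0.39)]
side weight_foot [(array([0.468, 0.044, 0.213]), 0.74)]
side beaker [(array([ 0.417, -0.339, -0.004]), 0.91)]
side bowl [(array([ 0.714, -0.298,  0.   ]), 0.94)]
side tin [(array([0.509, 0.063, 0.03 ]), 0.7)]
side spare_weight [(array([0.666, 0.061, 0.022]), 0.63)]
top lever_pad [(array([0.467, 0.044, 0.215]), 0.54)]
top handle [(array([ 0.538, -0.049,  0.125]), 0.73)]
top pawl_tip [(array([0.577, 0.037, 0.237]), 0.69)]
top weight_foot [(array([0.592, 0.187, 0.054]), 0.92)]
top beaker [(array([ 0.422, -0.342, -0.   ]), 0.81)]
top bowl [(array([ 0.708, -0.297, -0.001]), 0.72)]
top tin [(array([0.509, 0.068, 0.019]), 0.76)]
top spare_weight [(array([0.668, 0.062, 0.024]), 0.62)]
```

View pics/side9.png

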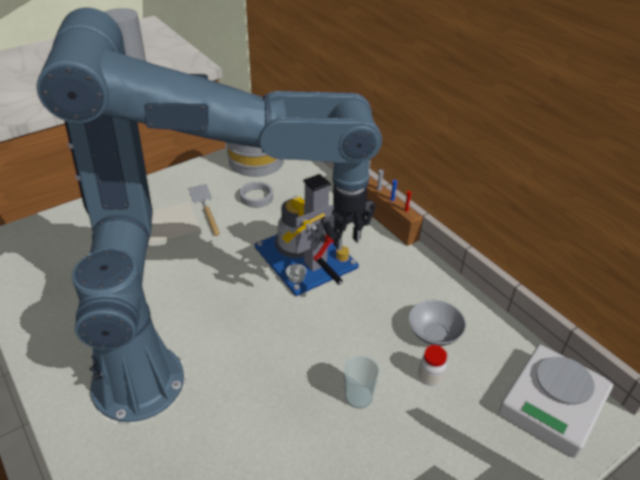

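The handle hangs free at (330,270), the lever is down, the weight is in the mould with its foot at z≈0.054, the gripper (350,215) is clear, and the bystanders haven't moved.

```bash
python3 -c "
from bench import ctrl
print(ctrl.hand_in())"
```

```text
the job is handed in; nothing more can be done
None
```

The job is handed in: the lever is down, the pawl is clear, the weight was lowered slowly until the pull at the handle faded to nothing and rests on the sample, and the handle is released with the checked bystanders where they were.

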